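# Shingle ceramic plaques along the drying tray

## Task

One at a time, take each of the two rectangular plaques out of the rack, lay it down flat on the cork pad and let go, then take it up again and lay it in the tray, so that the three rectangular plaques run on from the one already there in one straight row towards the empty end like roof tiles, each new plaque lapping over about a third of the one before. Leave the plaque already in the tray where it lies, leave the round medallion standing in the rack, and do not disturb the jar, the pot or the little house ornament.

Things in the scene. Friction and masses are not known exactly. Their poses are not given: they have to be found in the camera images.
- plaque_a_center (a point): rectangular white ceramic plaque, 70 long x 50 wide x 8 thick (about 50 g, same front and back, same both ends, small dark hole marks at both ends), starting upright on a short end in one of the rack slots. Point: its centre. Axes: x = face normal (through the 8 mm), y = across the 50 mm width, z = along the 70 mm length (up at the start)
- plaque_b_center (a point): a second plaque, identical to plaque_a in every way; either may be laid first
- medallion_center (a point): round white ceramic disc, 52 diameter x 8 thick, standing on its rim in the remaining rack slot; stays there. Point: its centre; x = face normal
- rack: fixed wooden rack, 200 (x) x 70 (y) and 28 high, origin at the centre of its underside on the table. Three slots at x = -75, 0 and +75, each 10 wide along x, 54 long along y, open upward; slot floor 8 above the table, slot walls up to 28, so a plaque stands with its top 78 above the table and its upper 50 free. Which piece is in which slot varies
- pad: fixed cork pad, 150 (x) x 120 (y) x 4 thick, origin at the centre of its underside on the table (top 4 above the table). A plaque set down leaning on its short end and let go settles flat
- tray: fixed plywood tray, outside 230 (x) x 150 (y) x 16 high, walls 6 thick, inner floor 6 above the table, origin at the centre of its underside. The first plaque lies near its -x end; the row grows towards +x, the empty end
- first_center (a point): plaque already lying flat in the tray, same size as the others (70 along x, 50 along y, 8 thick, loose). Point: its centre; x = towards the empty end of the tray, z up. A plaque that laps it by a third has its centre about 46 further on and lies at a slope of about 0.17 rad, its far end down on the tray floor, its near end on top of the plaque before (centre 6 higher than the first one's); the third lies another 46 on, parallel to the second
- jar: amber glass jar with a white lid, 56 diameter, 65 high, standing beyond the pad, origin under its centre; leave alone
- pot: open terracotta pot, 60 diameter, 60 high, standing left of the rack, origin under its centre; leave alone
- ornament: small brass house ornament, about 42 x 46 and 74 high, standing beyond the gap between pad and tray, origin under its centre; leave alone
Things that resemble listed ones, but are neither listed nor needed, are in the scene too. Leave any blue or orange look-alike of the part that bears plaque_b_center alone. Several things have the shape of the pad; the one meant has the colours described above.

How it is judged:
By the outcome, as a careful person would: the job done as asked, in the order asked, and still so for the second after the job is handed in, with the robot touching nothing.
It also fails if it takes over 69 s, if anything falls off the work surface, if the arm or the gripper's body presses on something with over 40 N, if the wrist force passes 120 N, or if a joint passes its speed limit or range.

## Robot

A 7-joint arm with a two-finger parallel gripper is mounted at the origin on the work surface. World frame = base frame: x ahead of the robot, y to its left, z up, the work surface at z = 0. Lengths are in mm, angles in rad, forces in N, time in s.
With the tool pointing down it reaches from about 400 to 900 mm from the base axis. Payload 5.5 kg.
Tool frame: the origin (TCP) lies on the centre line of the jaws, within the pads' length; the fingertips stand 25 mm ahead of it and the grasp point (between the pads) lies 6 mm ahead of it; z points along the fingers, y is the line along which they close (so a half turn about z gives the same grasp; the last joint's range is limited). The gripper opens to 92 mm and grips with 3 to 60 N. Pads are 19 mm wide; open, the fingers measure 130 mm over their backs; the gripper's body (75 mm by 190 mm) begins 47 mm behind the grasp point.
Start: joints at [1.512, 0.501, -0.427, 1.55, 0.221, 1.138, -0.21], TCP at [205.611, -616.623, 251.729] pointing down, gripper open.
Joint ranges: [-2.88, 2.88], [-0.31, 2.03], [-1.54, 1.56], [0.2, 2.42], [-1.41, 4.55], [0.19, 2.02], [-2.57, 2.57]. Speed limits (rad/s): [2.57, 2.57, 3.14, 3.14, 3.14, 3.14, 3.14].

## Interface

Orientations are given as a rotation vector (axis times angle).
In Python, from cell import arm, cams gives the robot as it stands. Calls block until the motion is done:
- arm.reach(position, orientation): joint-space move of the TCP to a pose.
- arm.move_l(position, speed=150, ori=None, guard=None): straight line of the TCP; ori=None keeps the orientation; speed is the mean speed in mm/s. With guard (N) it stops when the force on the tool has changed by that much, and returns True; else False.
- arm.move_j(angles): joint-space move.
- arm.grip(opening): finger opening in mm; the grip force is fixed at half the most; returns when the fingers have stopped.
- arm.sleep(seconds).
- arm.ik(position, orientation): joint angles nearest the present ones, or None.
- arm.sense(): the state.
- cams.snapshot(name): name is "side" or "top" or "wrist"; returns a dict with "pixels" (384x512x3 uint8, blue, green, red), "range_z" (384x512 float32, mm along the optical axis (not along the pixel's ray), 0 where there is no reading), "fov_y" (degrees; the focal length in pixels is half the picture's height over the tangent of half this angle, whatever the lens; pixels are square), "cx", "cy" (the principal point, pixels), "R" (3x3) and "t" (3): a world point X has camera coordinates R X + t. Camera axes: x right, y down, z forward; pixel columns grow to the right and rows downward; lengths in mm; the calibration is good to about 2 mm. A picture is of the moment at which its call begins.
A pose or a line that the arm cannot do raises arm.IKError and nothing moves.
- arm.close_job(): hands the job in; it is judged then, once.
The state is a dict: "time": time; "joints": joint angles; "joint_velocities": joint speeds; "tau": joint torques, N m; "tool_pos": TCP position; "tool_rot": TCP orientation; "wrist_force": force on the tool from outside, world axes, zero at the start; "wrist_torque": the same for the moment, N m; "finger_gap": finger opening in mm; "grip_force": force on a finger pad.
Only numpy, scipy, OpenCV 4.12 (cv2) and the standard library are available. Lean on these libraries where they do the work, as an engineer would, in place of code of your own. Each camera call takes 0.05 s, during which the arm holds its last target. There are 200 camera calls.

## Working session

There is one attempt and no reset: what is moved stays moved. The work goes in short steps, each a Python script; the robot and the scene stay as the last script left them, time stands still between calls to the robot, and variables do not carry over. Pictures are saved under pics/ and viewed, at most 10 in all, crops included, and the job is handed in when it is done.

```bash
ls; mkdir -p pics; cat > h.py <<'E'
import numpy as np, cv2
from cell import arm, cams
def cloud(s):
    h,w=s["range_z"].shape; f=h/2/np.tan(np.radians(s["fov_y"])/2)
    u,v=np.meshgrid(np.arange(w),np.arange(h)); z=s["range_z"]
    P=np.stack([(u-s["cx"])/f*z,(v-s["cy"])/f*z,z],-1)
    W=(P-np.array(s["t"]))@np.array(s["R"]); W[z<=0]=np.nan
    return W
def snap(n,name):
    s=cams.snapshot(n); cv2.imwrite(f"pics/{name}.png",s["pixels"]); np.savez(f"pics/{name}.npz",**s); return s
E
python3 - <<'E'
from h import *
for n in ("top","side"):
    s=snap(n,n+"0"); print(n,s["fov_y"],s["cx"],s["cy"],-np.array(s["R"]).T@s["t"],np.round(s["R"],2).tolist())
print(arm.sense())
E
```

```text
pics
top 57.02340092394503 263.306989211083 190.48574816684166 [ 378.1641289    80.30674923 1035.82695576] [[0.01, -1.0, 0.0], [-0.99, -0.01, -0.15], [0.15, -0.0, -0.99]]
side 52.26296265337068 256.14810008007896 190.20125692199062 [363.62351932 901.92155561 524.01498869] [[-0.98, -0.21, 0.01], [-0.11, 0.46, -0.88], [0.18, -0.86, -0.47]]
{'time': 0.1, 'joints': array([ 1.51217386,  0.50179065, -0.42678046,  1.55135473,  0.22078945,
        1.13828959, -0.21030571]), 'joint_velocities': array([ 2.49042851e-04, -1.22470318e-03, -4.84449218e-04, -3.38649053e-03,
        7.05994870e-05, -2.01724691e-03,  8.22943064e-04]), 'tau': array([-1.17974117e-02, -5.67862558e+01, -5.83849713e+00, -2.79908538e+01,
       -6.89289998e-02,  2.41629558e-02,  3.93038954e-05]), 'tool_pos': array([ 205.355027  , -616.08153632,  250.75285227]), 'tool_rot': array([-3.09924730e+00, -5.03078942e-01,  3.44563247e-04]), 'wrist_force': array([-0.66353984,  0.35852907, -0.89472189]), 'wrist_torque': array([-0.02736221,  0.00487665, -0.02949582]), 'grip_force': 0.0, 'finger_gap': 91.92470785677395}
```

View pics/top0.png

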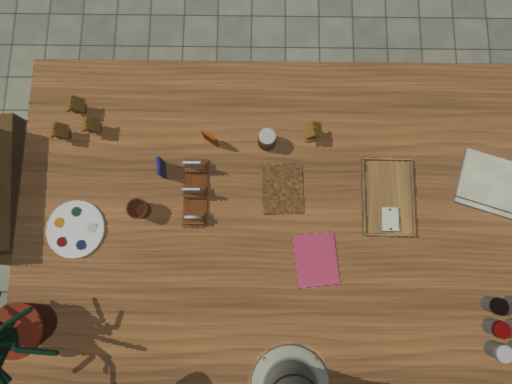

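View pics/side0.png

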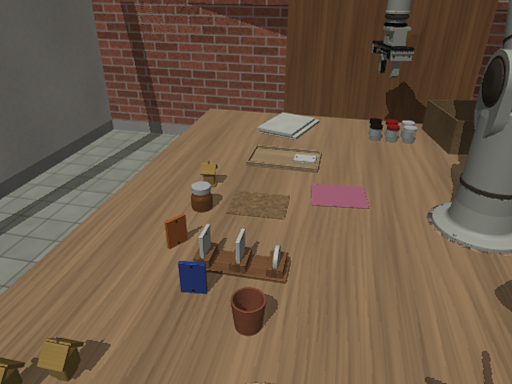

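Top view: rack at (196,193) with plaques in the slots at rows 163 and 190, and the medallion at row 217. Pad (283,188), tray (389,198) with the first plaque at (390,219), jar (267,138), ornament (313,131), pot (138,208). The side view agrees: the medallion is nearest the robot.

```bash
python3 - <<'E'
from h import *
s=dict(np.load("pics/top0.npz")); W=cloud(s); hsv=cv2.cvtColor(s["pixels"],cv2.COLOR_BGR2HSV)
def roi(u0,u1,v0,v1):
    m=np.zeros(W.shape[:2],bool); m[v0:v1,u0:u1]=1; return m
def rep(n,m,fixz=None):
    P=W[m]; P=P[~np.isnan(P[:,0])]
    r=cv2.minAreaRect(P[:,:2].astype(np.float32)); print(n,len(P),"c",np.round(r[0],1),"size",np.round(r[1],1),"ang",round(r[2],2),"z med",np.round(np.percentile(P[:,2],[5,50,95]),1))
z=W[...,2]; white=(hsv[...,1]<60)&(hsv[...,2]>110)
print("table z",np.nanmedian(z[280:330,220:280]), np.nanmedian(z[100:130,340:400]))
rep("rack",roi(175,215,150,235)&(z>18)&(z<34)&~white)
for n,v in (("p163",(155,172)),("p190",(182,198)),("p217",(209,226))): rep(n,roi(178,206,*v)&white&(z>35))
for n,v in (("p163",(155,172)),("p190",(182,198)),("p217",(209,226))): rep(n+"top",roi(178,206,*v)&white&(z>(70 if n!="p217" else 52)))
tex=roi(255,312,155,222)&(hsv[...,2]<110)
rep("pad",roi(255,312,155,222)&(z>2)&(z<8))
rep("tray",roi(350,425,150,245)&(z>11)&(z<20)&~white)
rep("first",roi(378,402,203,236)&white&(z>8))
rep("jar",roi(255,280,125,152)&(z>50)); rep("orn",roi(300,325,118,146)&(z>20)); rep("pot",roi(124,152,196,222)&(z>30))
rep("blue",roi(150,170,150,182)&(z>20));rep("orange",roi(198,222,125,148)&(z>20))
E
```

```text
table z 0.6188230682560701 1.0646033169338556
rack 529 c [528.2 276.3] size [181.  63.] ang 0.44 z med [21.2 28.5 31.8]
p163 54 c [603.4 276.4] size [ 6.5 47. ] ang 1.0 z med [77.4 79.2 81. ]
p190 53 c [527.8 276.4] size [ 6.3 48. ] ang 0.51 z med [76.2 78.4 81.8]
p217 42 c [452.9 277.4] size [ 6.5 40.1] ang 0.34 z med [50.8 57.8 61.8]
p163top 54 c [603.4 276.4] size [ 6.5 47. ] ang 1.0 z med [77.4 79.2 81. ]
p190top 53 c [527.8 276.4] size [ 6.3 48. ] ang 0.51 z med [76.2 78.4 81.8]
p217top 39 c [452.7 277. ] size [ 6.  39.3] ang 0.07 z med [53.5 58.  61.8]
pad 2335 c [546.3  17.3] size [198.3 168. ] ang 0.46 z med [2.2 4.4 7.3]
tray 615 c [ 522.5 -288.1] size [151.1 230.8] ang 89.32 z med [11.4 15.9 19. ]
first 438 c [ 455. -291.] size [69.6 51. ] ang 0.23 z med [10.8 14.7 17.9]
jar 246 c [684.   67.3] size [47.6 45.8] ang 0.88 z med [60.4 65.6 68.5]
orn 284 c [709.3 -66.1] size [42.9 54.2] ang 7.54 z med [43.7 56.3 67.9]
pot 238 c [476.3 427.4] size [55.4 58.4] ang 0.59 z med [31.9 55.5 62.9]
blue 133 c [596.1 370.3] size [49.8  9.3] ang 6.09 z med [26.4 61.1 73.3]
orange 108 c [684.6 234. ] size [49.9  8.7] ang 56.17 z med [25.2 65.1 73.2]
```

```bash
cat >> h.py <<'E'
from scipy.spatial.transform import Rotation as Ro
def ori(t=0.,s=-1,yaw=0.):
    """tool down tilted by t about y (t>0: tool points outward), closing along s*y"""
    z=np.array([np.sin(t),0,-np.cos(t)]); y=np.array([0,s,0.]); R=np.column_stack([np.cross(y,z),y,z])
    return (Ro.from_euler('z',yaw)*Ro.from_matrix(R)).as_rotvec()
def tcp(p,t=0.,off=6.):
    "TCP for a point p that lies off mm ahead of the TCP"
    return np.array(p,float)-off*np.array([np.sin(t),0,-np.cos(t)])
E
python3 - <<'E'
from h import *
for s in (-1,1):
    for n,p,t in (("rack far",(603,276,65),0),("rack mid",(528,276,65),0),("rack up",(603,276,180),0),("pad flat",(546,20,24),0),("tray2",(501,-291,30),-.17),("tray3",(547,-291,30),-.17),
       ("t45",(546,20,50),.785),("t60",(546,20,36),1.05),("t-45",(546,20,50),-.785),("t-60",(546,20,36),-1.05),("t30",(546,20,56),.52)):
        q=arm.ik(tcp(p,t),ori(t,s)); print(s,n,None if q is None else np.round(q,2))
s=dict(np.load("pics/top0.npz")); W=cloud(s); hsv=cv2.cvtColor(s["pixels"],cv2.COLOR_BGR2HSV)
print(hsv[188,283],hsv[188,330],hsv[170,283])
m=np.zeros(W.shape[:2],np.uint8); m[150:226,250:316]=(cv2.GaussianBlur(s["pixels"],(5,5),0)[150:226,250:316,2]<118)
n,l,st,c=cv2.connectedComponentsWithStats(m); 
for k in range(1,n):
    if st[k][4]>300:
        P=W[l==k]; print(st[k],np.round(np.nanpercentile(P,[1,99],axis=0),0).tolist())
E
```

```text
-1 rack far [ 0.01  0.82 -0.71  1.62  0.63  0.94 -2.49]
-1 rack mid [-0.02  0.71 -0.68  1.81  0.59  0.84 -2.56]
-1 rack up [ 0.07  0.69 -0.81  1.56  0.54  1.12 -2.43]
-1 pad flat [ 0.36  0.68 -0.57  1.94  0.57  0.68 -2.13]
-1 tray2 [ 0.73  0.75 -0.4   1.73  0.43  0.92 -1.46]
-1 tray3 [ 0.69  0.8  -0.4   1.62  0.42  0.98 -1.47]
-1 t45 None
-1 t60 None
-1 t-45 [ 0.25  1.12 -0.57  1.24  0.34  1.7  -1.92]
-1 t-60 [ 0.16  1.3  -0.48  0.99  0.27  1.97 -1.86]
-1 t30 [ 0.06  0.46 -0.2   2.35  2.49  0.23  2.15]
1 rack far [ 0.05  0.84 -0.77  1.62  0.68  0.97  0.61]
1 rack mid [ 0.15  0.83 -0.95  1.8   0.82  0.96  0.41]
1 rack up [ 0.29  0.97 -1.31  1.56  0.95  1.36  0.45]
1 pad flat [ 0.62  0.85 -0.94  1.93  0.92  0.87  0.75]
1 tray2 [ 1.05  0.92 -0.89  1.72  0.84  1.12  1.39]
1 tray3 [ 0.99  0.98 -0.9   1.6   0.84  1.18  1.39]
1 t45 None
1 t60 None
1 t-45 [ 0.43  1.28 -0.99  1.23  0.64  1.83  1.01]
1 t-60 [ 0.23  1.34 -0.65  0.99  0.38  2.    1.19]
1 t30 [ 0.51  0.57 -0.72  2.34  2.05  0.43 -0.43]
[ 16 115 142] [ 15 108 144] [ 17 114 125]
```

```bash
cat >> h.py <<'E'
T=-0.9
def fetch(x,y,padx=534.,pady=20.):
    "take an upright plaque by its 50 mm width, set it leaning on the pad, release"
    arm.reach(tcp((x,y,140)),ori(0,1)); arm.grip(66)
    arm.move_l(tcp((x,y,62)),120); arm.grip(40); g=arm.sense(); print("gap",g["finger_gap"],g["grip_force"],g["time"])
    if not 46<g["finger_gap"]<54: return False
    arm.move_l(tcp((x,y,125)),150)
    arm.reach(tcp((padx,pady,110),T),ori(T,1))
    arm.move_l(tcp((padx,pady,46),T),120)
    hit=arm.move_l(tcp((padx,pady,38),T),25,guard=2.5)
    g=arm.sense(); print("touch",hit,g["tool_pos"],g["finger_gap"],g["wrist_force"],g["time"])
    return True
E
python3 - <<'E'
from h import *
W=cloud(dict(np.load("pics/top0.npz"))); 
print([np.round(W[v,u],0).tolist() for u,v in ((262,188),(304,190),(283,163),(283,214))])
print(fetch(603.4,276.4))
snap("side","side1")
E
```

```text
[[544.0, 80.0, 2.0], [539.0, -44.0, 4.0], [621.0, 18.0, 3.0], [468.0, 18.0, -2.0]]
gap 49.68564388026375 30.000489950180054 5.3833
touch True [539.19777155  20.00133355  44.31282189] 49.71457546984196 [1.44653443 0.6524676  4.9526916 ] 7.9833
True
```

View pics/side1.png

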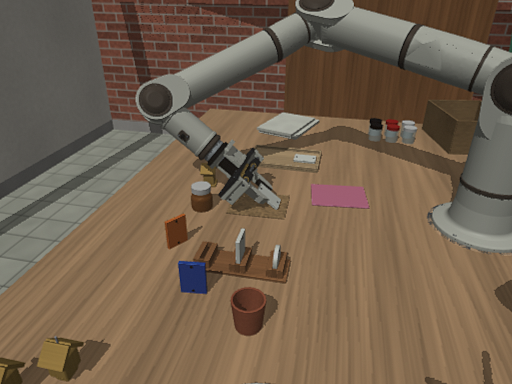

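The side view shows the plaque leaning on the pad at (270,203), the far slot empty at (207,250), and the jar and ornament clear. Contact came at the height predicted, so I'm releasing.

```bash
cat >> h.py <<'E'
def letfall():
    arm.grip(70); arm.sleep(0.4)
    p=arm.sense()["tool_pos"]; arm.move_l(p+[40,0,45],150)
    arm.reach(tcp((529,20,150)),ori(0,1)); arm.sleep(.2)
def white_rect(name,cam,lo,hi,z0,z1):
    s=snap(cam,name); W=cloud(s); hsv=cv2.cvtColor(s["pixels"],cv2.COLOR_BGR2HSV)
    m=(hsv[...,1]<70)&(hsv[...,2]>100)&(W[...,2]>z0)&(W[...,2]<z1)
    for k in (0,1): m&=(W[...,k]>lo[k])&(W[...,k]<hi[k])
    n,l,st,c=cv2.connectedComponentsWithStats(m.astype(np.uint8))
    if n<2: print("none"); return
    P=W[l==1+np.argmax(st[1:,4])]; r=cv2.minAreaRect(P[:,:2].astype(np.float32))
    print(name,len(P),np.round(r[0],1),np.round(r[1],1),round(r[2],2),"z",np.round(np.percentile(P[:,2],[5,50,95]),1)); return r
E
python3 - <<'E'
from h import *
letfall()
print(arm.sense()["time"],arm.sense()["tool_pos"])
white_rect("w1","wrist",(460,-50),(630,90),6,25)
white_rect("t1","top",(460,-50),(630,90),6,25)
E
```

```text
10.675 [530.04237343  20.36374565 155.39599156]
w1 2927 [530.5  20.8] [72.2 50.3] 0.83 z [11.3 12.5 13.6]
t1 213 [509.3  20.1] [33.2 50.1] 0.47 z [ 9.6 12.7 16. ]
```

View pics/w1.png

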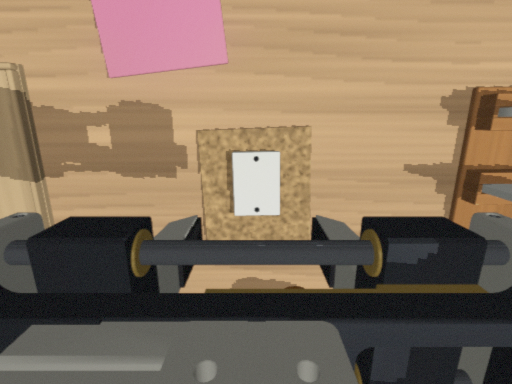

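The wrist view shows the plaque lying flat and square on the cork pad, centred at about (256,184). Next I take it up and measure the first plaque from above the tray.

```bash
cat >> h.py <<'E'
OFF=22.2
def pick(x,y,yaw=0.):
    o=ori(0,1,yaw)
    arm.move_l((x,y,60),150,o); arm.move_l((x,y,30.2),60); arm.grip(40)
    g=arm.sense(); print("gap",g["finger_gap"],g["wrist_force"],g["tool_pos"],g["time"])
    arm.move_l((x,y,90),150); g=arm.sense(); print("lift gap",g["finger_gap"])
    return 46<g["finger_gap"]<54
E
python3 - <<'E'
from h import *
if pick(530.5,20.5,0.0):
    arm.reach((540,-291,150),ori(0,1)); arm.sleep(.1)
    white_rect("w2","wrist",(410,-345),(510,-235),10,20); print(arm.sense()["tool_pos"],arm.sense()["time"])
E
```

```text
gap 49.78730556217942 [-0.65785782  0.63580409 -1.06348641] [530.46463692  20.47570694  30.18044397] 12.6833
lift gap 49.74840210760908
w2 3919 [ 456.7 -290.3] [70.2 50.1] 0.11 z [13.2 14.4 15.5]
[ 540.54793923 -288.61641753  149.88721436] 14.5917
```

View pics/w2.png

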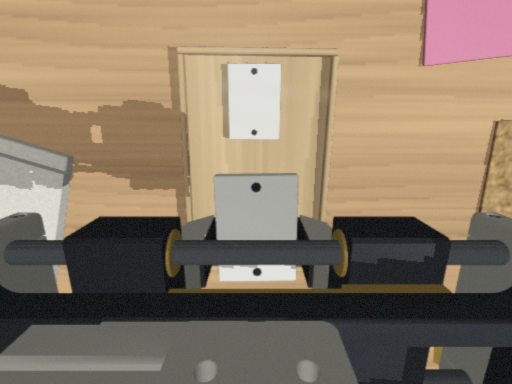

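The first plaque is at (254,101) in the tray and lies square; the held plaque is gripped straight. First centre is taken as (456, -290.5). Placing the second one.

```bash
cat >> h.py <<'E'
def lay(x,y,t=-0.17,zc=16.):
    o=ori(t,1); arm.reach(tcp((x,y,80),t,OFF),o)
    arm.move_l(tcp((x,y,zc+6),t,OFF),120); arm.sleep(.3)
    hit=arm.move_l(tcp((x,y,zc-.3),t,OFF),15,guard=2.5); g=arm.sense()
    print("lay",hit,g["tool_pos"]-tcp((x,y,zc),t,OFF),g["wrist_force"])
    arm.grip(58); p=arm.sense()["tool_pos"]; arm.move_l(p+[0,0,40],80); arm.move_l(p+[0,0,120],200)
E
python3 - <<'E'
from h import *
lay(502,-290.5)
arm.reach((560,-290.5,170),ori(0,1)); arm.sleep(.1)
print(arm.sense()["time"])
white_rect("w3","wrist",(400,-345),(600,-235),10,28)
E
```

```text
lay True [-0.04619845 -0.05358873 -0.26867278] [ 1.09983141 -0.11189516  5.09822787]
18.375
w3 5531 [ 479.2 -290. ] [113.7  50.1] 0.28 z [13.5 16.6 26.1]
```

View pics/w3.png

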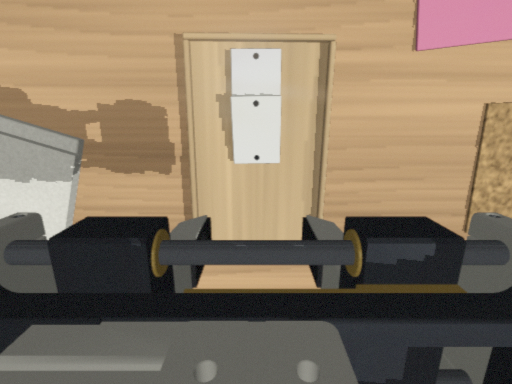

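The second plaque laps the first squarely (rows 95–162, lap edge at 95), and the row spans 113.7 mm as expected. Now the second rack plaque.

```bash
python3 - <<'E'
from h import *
p=arm.sense()["tool_pos"]
if fetch(527.8,276.4):
    letfall(); r=white_rect("w4","wrist",(460,-50),(630,90),6,25); print(arm.sense()["time"])
E
```

```text
gap 49.53393470644772 30.00055342912674 22.0917
touch True [539.32318001  20.05670134  44.6386944 ] 49.63478912147386 [ 1.40583639 -0.75124854  3.72373782] 24.6583
w4 2915 [529.8  21.1] [70.2 49.3] 1.21 z [11.3 12.5 13.6]
27.375
```

```bash
python3 - <<'E'
from h import *
if pick(530,20.5):
    lay(547.7,-290.5)
    arm.reach((600,-290.5,190),ori(0,1)); arm.sleep(.3); print(arm.sense()["time"])
    white_rect("w5","wrist",(400,-345),(620,-235),9,28)
    arm.reach((400,-500,300),ori(0,1))
    s=snap("side","side2"); snap("top","top2")
    cv2.imwrite("pics/end.png",np.hstack([cv2.resize(cv2.imread(f"pics/{n}.png"),(400,300)) for n in ("w5","side2")]))
E
```

```text
gap 49.485338599062224 [-0.39749533 -0.90411681 -0.72296479] [529.9454564   20.42409881  30.14505689] 29.2833
lift gap 49.55839294706046
lay True [-0.10271351 -0.07359557 -0.34603585] [ 0.88779479 -0.57469287  5.94239556]
34.6583
w5 7218 [ 502.1 -289.9] [161.3  50.5] 0.38 z [13.5 19.8 26.2]
```

View pics/end.png

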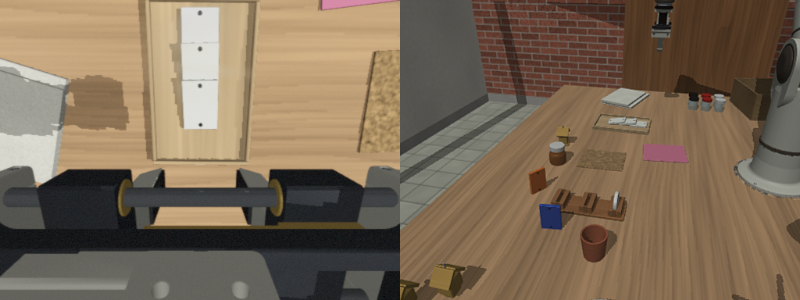

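The left half shows three lapped plaques in one straight row (lap edges at rows 43 and 80, 161 mm overall as designed). The right half shows the medallion still standing in the rack and the jar, pot and ornament where they were.

```bash
python3 -c "
from h import *
print(arm.close_job())"
```

```text
the job is handed in; nothing more can be done
None
```

Both plaques were laid on the cork pad, let go, picked up again and lapped by about a third in one straight row from the first; the job is handed in at about 36 s, with the medallion still standing in the rack and the jar, pot and ornament untouched.

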